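Tip two beads into the round earring dish

ROBOT

A 7-joint arm with a two-finger parallel gripper is mounted at the origin on the work surface. World frame = base frame: x ahead of the robot, y to its left, z up, the work surface at z = 0. Lengths are in m, angles in rad, forces in N, time in s.
With the tool pointing down it reaches from about 0.4 to 0.925 m from the base axis. Payload 5.6 kg.
Tool frame: the origin (TCP) lies on the centre line of the jaws, within the pads' length; the fingertips stand 19 mm ahead of it and the grasp point (between the pads) is the TCP (ctrl.tip_reach is the z of the fingertips in the tool frame, in m); z points along the fingers, y is the line along which they close (so a half turn about z gives the same grasp; the last joint's range is limited). The gripper opens to 85 mm and grips with 20 to 120 N. Pads are 22 mm wide; open, the fingers measure 114 mm over their backs; the gripper's body (76 mm by 85 mm) begins 54 mm behind the grasp point. The pads swing forward as they close: fully open they stand 13 mm farther back than shut.
Start: joints at [1.149, 0.468, -0.012, 1.603, 0.006, 1.071, -0.056], TCP at [0.24, -0.604, 0.217] pointing down, gripper open.
Joint ranges: [-2.53, 2.53], [-0.31, 2.02], [-1.57, 1.55], [0.28, 2.44], [-1.29, 4.43], [0.15, 1.84], [-2.92, 2.92]. Speed limits (rad/s): [2.57, 2.57, 3.14, 3.14, 3.14, 3.14, 3.14].

INTERFACE

Orientations are given as a unit quaternion [x, y, z, w].
In Python, from rig import ctrl, open_jaws, grasp, solve_ik, cams, job_done, telemetry gives the robot as it stands. The module is installed in compiled form; this text tells all that it offers. Calls block until the motion is done:
- ctrl.move_to(position, orientation): joint-space move of the TCP to a pose.
- ctrl.line_to(position, velocity=0.15, rot=None): straight line of the TCP; rot=None keeps the orientation; velocity is the mean speed in m/s.
- ctrl.move_j(angles): joint-space move.
- open_jaws() and grasp(f_grip=None): open the fingers fully, or close them until they stop; f_grip is the grip in N (None keeps the last).
- ctrl.hold(seconds).
- solve_ik(position, orientation): joint angles nearest the present ones, or None.
- cams.camera(name): name is "scene" or "top"; returns (picture, depth): 400x640x3 uint8, blue, green, red; 400x640 float32, m along the optical axis (not along the pixel's ray), 0 where there is no reading.
- cams.calibration(name): a dict with "mtx" (3x3 intrinsics, pixels), "camera_from_world" (4x4, takes a point from world to camera coordinates). Camera axes: x right, y down, z forward; pixel columns grow to the right and rows downward; lengths in m; the calibration is good to about 2 mm. A picture is of the moment at which its call begins. calibration takes no time and is no camera call.
A pose or a line that the arm cannot do raises ctrl.IKError and nothing moves.
- job_done(): hands the job in; it is judged then, once.
Readings, each from a call of its own:
- telemetry.read_clock(): time.
- telemetry.read_q(): joint angles.
- telemetry.read_joint_vel(): joint speeds.
- telemetry.read_effort(): joint torques, N m.
- telemetry.read_position(): TCP position.
- telemetry.read_eef_rot(): TCP orientation.
- telemetry.read_ft_force(): force on the tool from outside, world axes, zero at the start.
- telemetry.read_wrist_torque(): the same for the moment, N m.
- telemetry.read_grip_width(): finger opening in m.
- telemetry.read_grasp_force(): force on a finger pad.
Only numpy, scipy, OpenCV 4.12 (cv2) and the standard library are available. Lean on these libraries where they do the work, as an engineer would, in place of code of your own. Each camera call takes 0.05 s, during which the arm holds its last target. There are 200 camera calls.

TASK

Pick up the narrow steel cup and, holding it low over the round earring dish, tilt it little by little so that its beads roll over the lip one at a time; stop when exactly two have dropped into the dish. Then stand the cup upright on the console again with the third bead still in it, leaving the round dish where it is.

Things in the scene. Friction and masses are not known exactly. Their poses are not given: they have to be found in the camera images.
- cup: Narrow flat-sided steel cup, 120 to 190 g, loose: 100 mm long (x), 34 wide (y; walls 3), 50 high (40 near the lip). Origin: underside below the floor's lowest point; z up. Low pouring lip at x = +42, 24 mm up, at first towards the robot; closed end at x = -57. Floor inside: an arc, radius 60, lowest 6 mm up; beads lie in single file. Grip from above across its sides at mid-length, 28 mm up.
- dish: Round white ceramic earring dish (bowl), 110 mm across the rim, 32 mm high, wall 4 mm, 250 g, loose on the console, to the left or the right of the cup; origin at the centre of its underside, z up. (The other earring dish, on the other side, is square and is not to be used.)
- bead_a_center (a point): polished solid steel bead, a plain ball 24 mm across, 57 g (0.56 N); this point is its centre. At the start the one nearest the lip in the cup; it rolls out when the cup is tilted lip-down to about 22 to 27 degrees.
- bead_b_center (a point): polished solid steel bead, a plain ball 24 mm across, 57 g (0.56 N); this point is its centre. At the start the middle one in the cup; it rolls out at about 32 to 38 degrees of tilt.
- bead_c_center (a point): polished solid steel bead, a plain ball 24 mm across, 57 g (0.56 N); this point is its centre. At the start the one nearest the closed end of the cup; it would roll out at about 44 to 48 degrees of tilt.

How it is judged:
On the way, in this order (a step that is already met when the one before it is completed fails the run):
1. the cup, off the console, is tilted low over the round dish (within 180 mm of it) and exactly one bead has dropped into the dish (angle between cup's own z axis and vertical above 0.2 rad and height (world z) of cup above 0.02 m and distance between cup and dish below 0.18 m and horizontal distance between bead_a_center and dish below 0.05 m and z of bead_a_center in the frame of dish below 0.042 m and x of bead_b_center in the frame of cup between -0.052 and 0.045 m and y of bead_b_center in the frame of cup between -0.016 and 0.016 m and z of bead_b_center in the frame of cup between 0.008 and 0.06 m and x of bead_c_center in the frame of cup between -0.052 and 0.045 m and y of bead_c_center in the frame of cup between -0.016 and 0.016 m and z of bead_c_center in the frame of cup between 0.008 and 0.06 m), for 0.05 s.
2. the cup, still tilted low over the round dish, has let exactly two beads drop into the dish and holds the third (angle between cup's own z axis and vertical above 0.2 rad and height (world z) of cup above 0.02 m and distance between cup and dish below 0.18 m and horizontal distance between each of bead_a_center, bead_b_center and dish below 0.05 m and z of each of bead_a_center, bead_b_center in the frame of dish below 0.042 m and x of bead_c_center in the frame of cup between -0.052 and 0.045 m and y of bead_c_center in the frame of cup between -0.016 and 0.016 m and z of bead_c_center in the frame of cup between 0.008 and 0.06 m), for 0.2 s.
At the end, for the whole second after the job is handed in: Exactly two beads lie in the round dish (centre within 50 mm of its middle) and the third is in the cup; the cup stands upright (within 10 degrees) and at rest on the console itself (underside within 10 mm of it), at any place; the round dish stands level and within 30 mm of where it was (horizontal distance between each of bead_a_center, bead_b_center and dish below 0.05 m and z of each of bead_a_center, bead_b_center in the frame of dish below 0.042 m and x of bead_c_center in the frame of cup between -0.052 and 0.045 m and y of bead_c_center in the frame of cup between -0.016 and 0.016 m and z of bead_c_center in the frame of cup between 0.008 and 0.06 m and angle between each of cup, dish's own z axis and vertical below 0.17 rad and height (world z) of cup between -0.01 and 0.01 m and linear speed of each of cup, dish below 0.02 m/s and distance of dish from where it was at the start of the episode below 0.03 m); the robot touches nothing.
It fails at once if the round dish is pushed more than 30 mm from its place (distance of dish from where it was at the start of the episode above 0.03 m).
It fails at once if the round dish is tipped by more than 20 degrees (angle between dish's own z axis and vertical above 0.35 rad).
It also fails if it takes over 70 s, if anything falls off the work surface, if the arm or the gripper's body presses on something with over 40 N, if the wrist force passes 120 N, or if a joint passes its speed limit or range.

## Working session

There is one attempt and no reset: what is moved stays moved. The work goes in short steps, each a Python script; the robot and the scene stay as the last script left them, time stands still between calls to the robot, and variables do not carry over. Pictures are saved under pics/ and viewed, at most 10 in all, crops included, and the job is handed in when it is done.

```bash
mkdir -p pics
python3 - <<'E'
from rig import cams,telemetry,ctrl
import cv2,numpy as np
for n in("top","scene"):
    p,d=cams.camera(n);cv2.imwrite(f"pics/{n}0.png",p);np.save(f"pics/{n}0.npy",d)
    c=cams.calibration(n);print(n,c["mtx"].tolist(),np.round(c["camera_from_world"],4).tolist())
print(telemetry.read_clock(),telemetry.read_eef_rot(),ctrl.tip_reach)
E
```

```text
top [[465.67121301846305, 0.0, 332.01222532279945], [0.0, 465.67121301846305, 200.08613114988597], [0.0, 0.0, 1.0]] [[-0.0133, -0.9992, 0.0381, 0.0048], [-0.9867, 0.0069, -0.1622, 0.5689], [0.1618, -0.0398, -0.986, 0.7122], [0.0, 0.0, 0.0, 1.0]]
scene [[394.80278343159654, 0.0, 316.32520495525466], [0.0, 394.80278343159654, 203.1999431614895], [0.0, 0.0, 1.0]] [[0.7467, 0.6651, -0.0099, -0.4245], [0.4004, -0.4614, -0.7917, -0.1647], [-0.5312, 0.5872, -0.6108, 1.0011], [0.0, 0.0, 0.0, 1.0]]
0.1 [ 9.82125590e-01  1.88225092e-01 -2.09796337e-04 -7.72701845e-04] 0.019
```

View pics/top0.png

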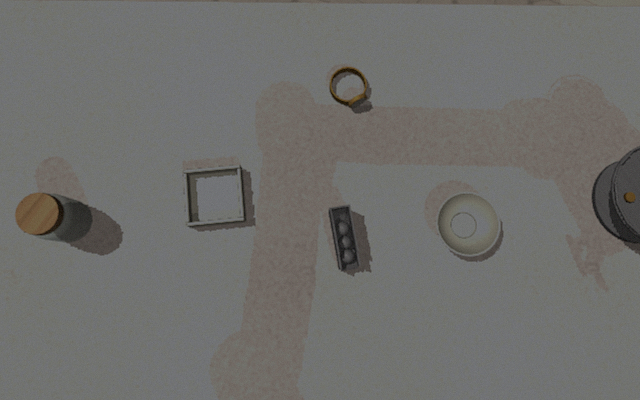

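View pics/scene0.png

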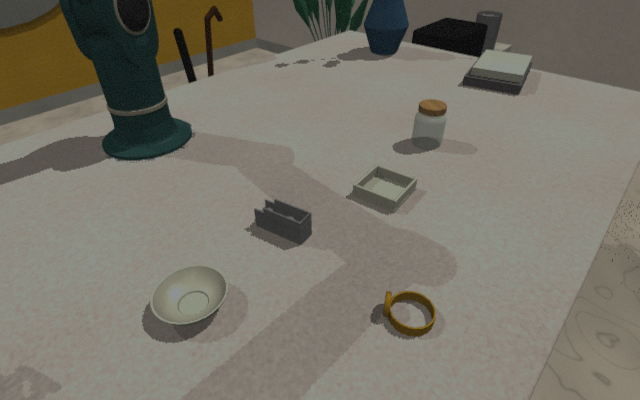

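The top view shows the cup at about (343,237) with its lip at the bottom of the image, towards the robot. The round dish is to its right at (469,224), so at −y. The scene view agrees, with the dish at (190,298) and the cup at (283,220).

```bash
cat > h.py <<'E'
from rig import *
import cv2,numpy as np
from scipy.spatial.transform import Rotation as R
def cloud(n,tag=None):
    p,d=cams.camera(n) if tag is None else (cv2.imread(f"pics/{n}{tag}.png"),np.load(f"pics/{n}{tag}.npy"))
    c=cams.calibration(n);v,u=np.indices(d.shape)
    P=np.dstack([u,v,np.ones_like(u)])@np.linalg.inv(c["mtx"]).T*d[...,None]
    T=np.linalg.inv(c["camera_from_world"]);W=P@T[:3,:3].T+T[:3,3];W[d==0]=np.nan
    return p,W
E
python3 - <<'E'
from h import *
for n,(cu,cv_),(du,dv) in(("top",(343,237),(469,224)),("scene",(283,220),(190,298))):
    p,W=cloud(n,0)
    for nm,u,v,r in(("cup",cu,cv_,45),("dish",du,dv,50)):
        Q=W[v-r:v+r,u-r:u+r].reshape(-1,3);print(n,nm,"table z",np.nanmedian(Q[:,2]))
        for lo,hi in((.015,.07),(.025,.038) if nm=="dish" else (.035,.06)):
            q=Q[(Q[:,2]>lo)&(Q[:,2]<hi)]
            if len(q)<5:continue
            rc=cv2.minAreaRect(q[:,:2].astype(np.float32)*1000);print(lo,len(q),rc,q.max(0),q.min(0),"circ",cv2.minEnclosingCircle(q[:,:2].astype(np.float32)*1000))
p=cv2.imread("pics/top0.png")[190:290,300:540];cv2.imwrite("pics/c.png",cv2.convertScaleAbs(cv2.resize(p,None,fx=3.3,fy=3.3,interpolation=2),alpha=2))
E
```

```text
top cup table z 0.0009540089431675502
0.015 1283 ((507.8103942871094, -21.52085304260254), (103.25253295898438, 34.074283599853516), 9.438889503479004) [0.56048474 0.00352486 0.05430118] [ 0.45481224 -0.04507007  0.0151019 ] circ ((507.4804992675781, -20.208189010620117), 53.34438705444336)
0.035 478 ((509.5434875488281, -21.23273277282715), (99.73870086669922, 34.074283599853516), 9.438887596130371) [0.56048474 0.00268961 0.05430118] [ 0.45779386 -0.04507007  0.03508264] circ ((509.0396728515625, -20.43909454345703), 51.769134521484375)
top dish table z 0.0014365320689041505
0.015 1859 ((530.2471923828125, -227.9654083251953), (108.16326904296875, 107.29533386230469), 30.956104278564453) [ 0.58372294 -0.17309518  0.03588515] [ 0.47627473 -0.2826641   0.01500149] circ ((530.623046875, -227.94918823242188), 54.85712814331055)
0.025 877 ((530.2471923828125, -227.9654083251953), (108.16326904296875, 107.29533386230469), 30.956104278564453) [ 0.58372294 -0.17309518  0.03588515] [ 0.47627473 -0.2826641   0.02500202] circ ((530.623046875, -227.94918823242188), 54.85712814331055)
scene cup 
[... 386 characters left out ...]
55542) [0.55995544 0.00412351 0.05206398] [ 0.45672565 -0.04672956  0.0350918 ] circ ((508.0135803222656, -22.282363891601562), 52.61168670654297)
scene dish table z 0.0006000103871683926
0.015 2019 ((528.5213623046875, -228.50570678710938), (107.86019134521484, 108.38615417480469), 84.6154556274414) [ 0.58270602 -0.17447508  0.03414324] [ 0.47413359 -0.28261236  0.01502134] circ ((528.1498413085938, -228.85435485839844), 55.08681106567383)
0.025 999 ((528.5213623046875, -228.50570678710938), (107.86019134521484, 108.38615417480469), 84.6154556274414) [ 0.58270602 -0.17447508  0.03414324] [ 0.47413359 -0.28261236  0.02500535] circ ((528.1498413085938, -228.85435485839844), 55.08681106567383)
```

View pics/c.png

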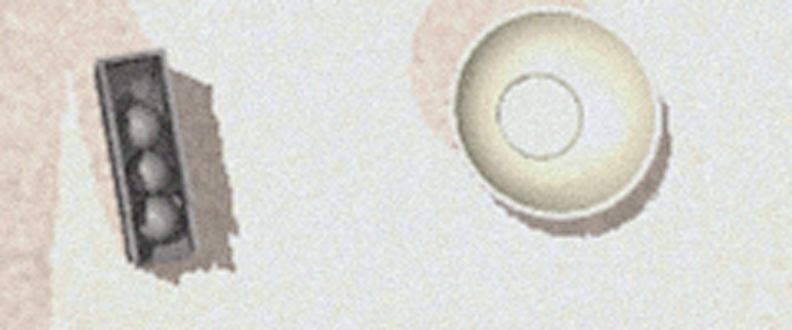

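The crop shows three beads in the cup and the open lip at the bottom. The cup is therefore at roughly (0.501, -0.023), with the lip pointing at yaw 189.4°. The dish centre is at (0.529, -0.228).

```bash
cat >> h.py <<'E'
M=np.array([[-1,0,0],[0,1,0],[0,0,-1.]]);GX=-.004;DISH=np.array([.5293,-.228,0])
def pose(org,yaw,th=0):
    Rc=(R.from_euler('z',yaw,degrees=True)*R.from_euler('y',th,degrees=True)).as_matrix()
    return np.array(org)+Rc@[GX,0,.028],R.from_matrix(Rc@M).as_quat()
def lip_pose(yaw,th,z,back=.017):
    Y=R.from_euler('z',yaw,degrees=True);Rc=Y*R.from_euler('y',th,degrees=True)
    L=DISH+Y.apply([-back,0,0])+[0,0,z]
    return pose(L-Rc.apply([.042,0,.024]),yaw,th)
E
cat > g.py <<'E'
from h import *
for yaw in(160,175,189.4):
    print(yaw,[None if (q:=solve_ik(*lip_pose(yaw,t,z))) is None else np.round(q,2).tolist() for t,z in((0,.12),(25,.06),(45,.06))])
o=np.array([.501,-.0225,0]);p,q=pose(o,189.4)
open_jaws();ctrl.move_to(p+[0,0,.12],q);ctrl.line_to(p+[0,0,.002],.12)
print(telemetry.read_position()-p,telemetry.read_ft_force())
grasp(50);print(telemetry.read_grip_width(),telemetry.read_grasp_force(),telemetry.read_ft_force())
ctrl.line_to(p+[0,0,.12],.06);ctrl.hold(.3)
print(telemetry.read_grip_width(),telemetry.read_grasp_force(),telemetry.read_ft_force(),telemetry.read_clock())
im=cams.camera("scene")[0];im2=cams.camera("top")[0]
cv2.imwrite("pics/g.png",cv2.convertScaleAbs(np.vstack([cv2.resize(im[100:350,100:420],None,fx=1.2,fy=1.2),cv2.resize(im2[130:380,240:560],None,fx=1.2,fy=1.2)]),alpha=2)[:600])
E
python3 g.py
```

```text
160 [[0.37, 0.55, -0.03, 1.7, 0.02, 0.89, -1.58], [0.28, 0.46, 0.09, 2.1, -0.24, 0.15, -1.34], [1.1, 0.67, -0.88, 2.29, 2.46, 0.58, 2.53]]
175 [[0.39, 0.55, -0.09, 1.71, 0.06, 0.89, -1.38], [0.53, 0.48, -0.17, 2.07, -0.27, 0.19, -1.0], [1.21, 0.69, -0.88, 2.26, 2.78, 0.35, 2.52]]
189.4 [[0.41, 0.55, -0.15, 1.72, 0.1, 0.88, -1.19], [0.68, 0.51, -0.31, 2.04, -0.36, 0.27, -0.64], [1.55, 1.11, -1.32, 2.19, 1.93, 0.43, -2.4]]
[6.01096529e-04 4.44888183e-05 2.60446718e-03] [-1.17508664 -0.02134142  0.12073717]
0.03200772632967335 49.22366559505463 [-0.83613375  1.35160836  5.18966667]
0.03181832096580107 49.87647593021393 [-0.18241595  0.77584218 -3.26004311] 6.7
```

View pics/g.png

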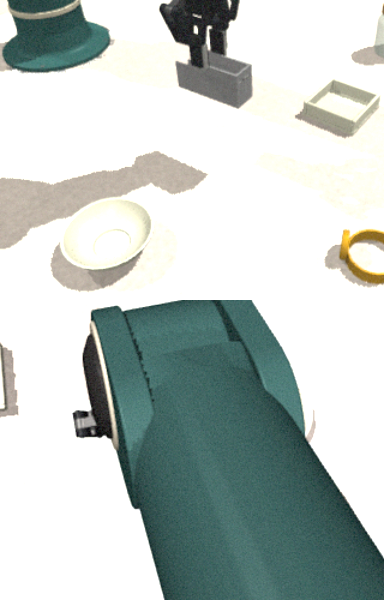

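The cup is held level with its lip towards the robot. Tilting towards the robot runs joint 6 to its limit, so I'll look for a better pour yaw.

Run:
```python
from h import *
for yaw in range(0,360,30):
    qs=[solve_ik(*lip_pose(yaw,t,z)) for t,z in((0,.12),(15,.09),(27,.06),(36,.06),(43,.06))]
    print(yaw,[None if q is None else np.round(q,2).tolist() for q in qs])
```

```text
0 [[1.13, 0.58, -0.96, 1.95, 0.6, 0.92, 1.44], [1.0, 0.76, -0.94, 1.78, 0.66, 1.25, 1.36], [0.9, 0.92, -0.92, 1.63, 0.7, 1.48, 1.32], [0.84, 1.01, -0.93, 1.51, 0.7, 1.68, 1.31], [0.79, 1.08, -0.93, 1.42, 0.71, 1.83, 1.3]]
30 [[-0.48, 0.85, 1.34, 2.0, -0.94, 1.13, -2.9], [1.16, 1.04, -1.33, 1.79, 1.08, 1.52, 1.61], [1.02, 1.18, -1.34, 1.69, 1.18, 1.78, 1.52], [0.87, 1.08, -1.12, 1.61, 1.05, 1.78, 1.58], [0.71, 1.01, -0.89, 1.55, 0.94, 1.77, 1.64]]
60 [[-0.05, 0.52, 0.66, 1.91, -0.41, 0.86, -2.84], [-0.47, 0.79, 1.11, 1.92, -0.57, 0.89, -2.79], [-0.64, 1.11, 1.33, 1.91, -0.73, 0.98, -2.74], [-0.7, 1.18, 1.33, 1.87, -0.61, 0.98, -2.89], [0.8, 1.07, -1.11, 1.74, 1.33, 1.8, 1.88]]
90 [[0.4, 0.5, 0.06, 1.8, -0.04, 0.85, -2.66], [-0.2, 0.56, 0.66, 1.94, -0.15, 0.65, -2.66], [-0.48, 0.71, 0.89, 2.01, -0.15, 0.51, -2.77], [-0.7, 0.89, 1.11, 2.05, -0.33, 0.49, -2.7], [-0.85, 1.16, 1.32, 2.07, -0.71, 0.56, -2.44]]
120 [[0.45, 0.54, -0.05, 1.73, 0.03, 0.88, -2.23], [0.28, 0.47, 0.05, 1.93, 0.28, 0.56, -2.52], [-0.3, 0.56, 0.67, 2.1, -0.0, 0.25, -2.39], [-0.67, 0.78, 1.08, 2.2, -1.2, 0.19, -1.35]
[... 949 characters left out ...]
.14, 0.72, 0.19]]
270 [[0.73, 0.51, -0.62, 1.88, 0.39, 0.86, -0.09], [0.92, 0.64, -0.72, 1.82, 0.2, 0.9, 0.16], [1.05, 0.79, -0.79, 1.75, 0.12, 0.96, 0.3], [1.12, 0.89, -0.84, 1.69, 0.05, 1.06, 0.38], [1.17, 0.96, -0.87, 1.63, 0.01, 1.14, 0.43]]
300 [[0.86, 0.51, -0.74, 1.94, 0.45, 0.86, 0.41], [0.96, 0.69, -0.8, 1.79, 0.33, 1.05, 0.57], [1.0, 0.86, -0.83, 1.66, 0.29, 1.21, 0.63], [1.01, 0.95, -0.85, 1.55, 0.23, 1.36, 0.67], [1.02, 1.03, -0.86, 1.47, 0.2, 1.47, 0.69]]
330 [[1.0, 0.53, -0.85, 1.97, 0.51, 0.87, 0.93], [0.97, 0.73, -0.87, 1.78, 0.48, 1.17, 0.96], [0.94, 0.9, -0.87, 1.62, 0.47, 1.38, 0.98], [0.91, 0.99, -0.87, 1.49, 0.45, 1.57, 0.99], [0.88, 1.07, -0.88, 1.39, 0.43, 1.71, 0.99]]
```

```bash
cat >> h.py <<'E'
YAW=280
def fz(n=8):
    r=[]
    for _ in range(n): ctrl.hold(.02);r.append(telemetry.read_ft_force()[2])
    return np.mean(r),np.std(r)
def snap(name):
    im=[cv2.resize(cams.camera(n)[0][s],(384,300)) for n,s in(("scene",np.s_[150:350,72:328]),("top",np.s_[140:290,380:572]))]
    cv2.imwrite(f"pics/{name}.png",cv2.convertScaleAbs(np.hstack(im),alpha=1.8))
E
cat > p1.py <<'E'
from h import *
ctrl.line_to(*[(p:=lip_pose(YAW,0,.12))[0],.08,p[1]]);ctrl.hold(.3);print(fz())
p=lip_pose(YAW,15,.10);ctrl.line_to(p[0],.03,p[1])
p=lip_pose(YAW,19,.060);ctrl.line_to(p[0],.03,p[1]);ctrl.hold(.4)
f0=fz();print(f0,telemetry.read_clock())
for th in np.arange(20,29.6,1.):
    p=lip_pose(YAW,th,.060);ctrl.line_to(p[0],.004,p[1]);ctrl.hold(.3)
    f=fz(5);print(th,f,telemetry.read_clock())
    if f[0]-f0[0]>.35:break
snap("p1")
E
python3 p1.py
```

```text
(np.float64(-3.355177135029284), np.float64(0.6687830193707521))
(np.float64(-2.8909156295626044), np.float64(0.48652582330000865)) 11.575
20.0 (np.float64(-2.7210222615833546), np.float64(0.1442986552807751)) 12.3083
21.0 (np.float64(-3.02826071819689), np.float64(0.23598154121060724)) 13.0417
22.0 (np.float64(-2.6300472487101687), np.float64(0.6137642457602895)) 13.775
23.0 (np.float64(-3.0629468926359555), np.float64(0.26639037536206883)) 14.5083
24.0 (np.float64(-2.8820357164845167), np.float64(0.40988295350238724)) 15.2417
25.0 (np.float64(-2.699283448087767), np.float64(0.13404474335385452)) 15.975
26.0 (np.float64(-3.1332580714227274), np.float64(0.527808435301513)) 16.7083
27.0 (np.float64(-2.9664856008019793), np.float64(0.5206790696075991)) 17.4417
28.0 (np.float64(-3.090758036884312), np.float64(0.4092314302851455)) 18.175
29.0 (np.float64(-2.839798619850008), np.float64(0.8888467278939699)) 18.9083
```

View pics/p1.png

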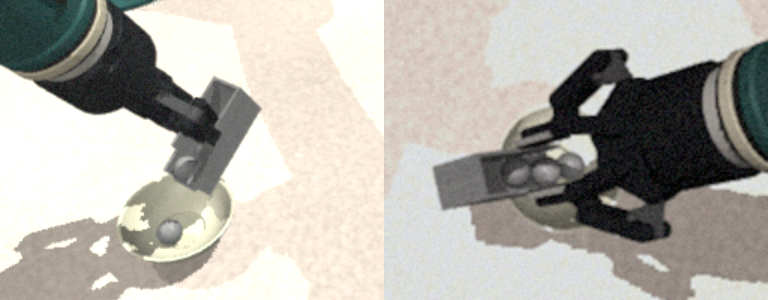

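One bead is in the dish at crop (169,232), and two remain in the cup. The force reading is too noisy to detect a drop, so I'll count dark pixels in the dish with the camera.

```bash
cat > p2.py <<'E'
from h import *
def dark():
    im=cams.camera("scene")[0][280:325,152:229];hsv=cv2.cvtColor(im,cv2.COLOR_BGR2HSV)
    return int(((hsv[...,2]<90)&(hsv[...,1]<40)).sum())
n0=dark();print(n0)
for th in np.arange(30,39.1,1.):
    p=lip_pose(YAW,th,.060);ctrl.line_to(p[0],.004,p[1]);ctrl.hold(.35)
    n=dark();print(th,n,telemetry.read_clock())
    if n>n0+60:break
ctrl.hold(.3);snap("p2")
E
python3 p2.py
```

```text
856
30.0 863 19.8083
31.0 860 20.5583
32.0 885 21.3083
33.0 909 22.0583
34.0 958 22.8083
```

View pics/p2.png

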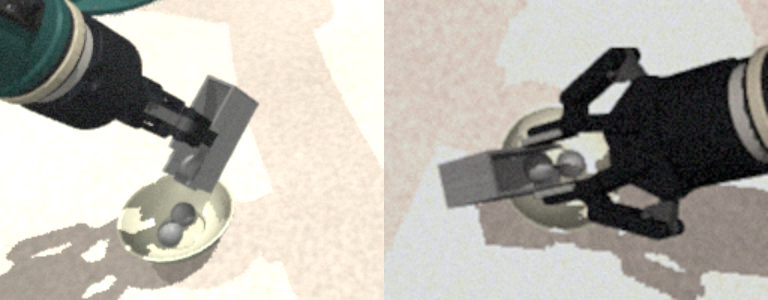

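Both beads are in the dish at crop (170,233) and (183,213). The top view shows the third still in the cup at (540,168). Next I'll untilt and put the cup back.

```bash
cat > p3.py <<'E'
from h import *
for th,z,v in((26,.085,.02),(13,.11,.03),(0,.13,.03)):
    p=lip_pose(YAW,th,z);ctrl.line_to(p[0],v,p[1])
p,q=pose([.50,-.03,0],YAW)
ctrl.line_to(p+[0,0,.10],.08,q);ctrl.line_to(p+[0,0,.02],.06);ctrl.line_to(p+[0,0,.003],.015);ctrl.hold(.3)
print(telemetry.read_position()-p,fz())
open_jaws();ctrl.hold(.3);ctrl.line_to(p+[0,0,.15],.08)
ctrl.move_j([1.149,.468,-.012,1.603,.006,1.071,-.056]);ctrl.hold(.3);print(telemetry.read_clock())
_,W=cloud("top");Q=W.reshape(-1,3)
d=Q[(np.hypot(*(Q[:,:2]-DISH[:2]).T)<.08)&(Q[:,2]>.025)];print("dish",cv2.minEnclosingCircle(d[:,:2].astype(np.float32)))
c=Q[(np.hypot(*(Q[:,:2]-[.5,-.03]).T)<.09)&(Q[:,2]>.02)];print("cup",cv2.minAreaRect(c[:,:2].astype(np.float32)),c.max(0))
im=[cv2.resize(cams.camera(n)[0][s],(384,300)) for n,s in(("scene",np.s_[150:350,102:358]),("top",np.s_[140:290,320:512]))]
cv2.imwrite("pics/p3.png",cv2.convertScaleAbs(np.hstack(im),alpha=1.8))
E
python3 p3.py
```

```text
[-1.23458203e-05 -1.05998755e-06  3.03034342e-03] (np.float64(-2.1645479750934), np.float64(0.3844584864031533))
36.0583
dish ((0.5298134684562683, -0.2282748520374298), 0.05512014403939247)
cup ((0.4988822638988495, -0.024264037609100342), (0.03425966203212738, 0.10371508449316025), 10.119036674499512) [0.5235579  0.02880919 0.05466365]
```

View pics/p3.png

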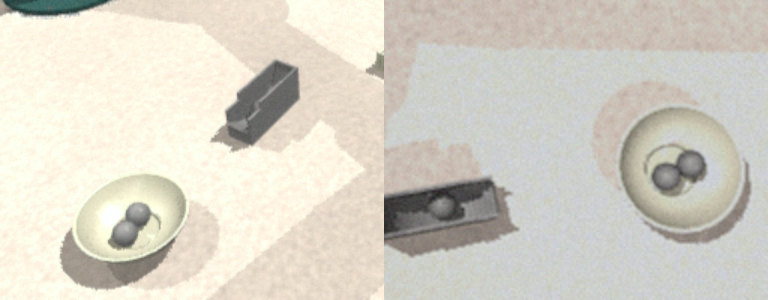

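The picture shows two beads in the dish at (665,176) and (690,163). The third bead is in the upright cup at (443,206), and the dish has not moved.

```bash
python3 -c "
from rig import job_done
print(job_done())"
```

```text
the job is handed in; nothing more can be done
None
```

The job is handed in (the judge's result was not shown): two beads are in the round dish, which has not moved, and the cup stands upright on the console with the third bead in it, after about 36 s on the robot's clock.

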